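# Press the spacer into the setting fixture

### The job

On the watchmaker's bench, push the brass spacer block, upright, down into the gap between the two steel anvils of the setting fixture until its foot rests on the base plate, about midway along the gap, and let go of it. Press it home rather than letting it drop from above, and leave the steel and the blue spacer standing where they are.

Things in the scene. Friction and masses are not known exactly. Their poses are not given: they have to be found in the camera images.
- brass_spacer: The spacer that fits: a standing brass-coloured block, 40 mm long (its own x), 14 mm thick (its own y) and 62 mm tall (z), dark grip strips near the top of its two broad faces. Origin at its middle, 31 mm above its foot. About 0.28 kg. Grip it across its thickness near the top: once home, only its top 36 mm stand above the anvils.
- gap (a point): On the fixed setting fixture: dark plate 100 x 90 x 12 mm, on it two steel anvils 50 mm long, 26 mm high above the plate, with a gap 17 mm wide between, running along this point's x axis, open at both ends; the top 8 mm flares to 27 mm. The point is midway along and across on the gap's floor (plate top, 12 mm above the bench), z up. When home the spacer's middle is 31 mm above it.
- leaf (a joint): Spring leaf of brass in the gap's +y wall, 20 mm long: travel in m, 0 at rest, 4.5 mm proud of the wall, sloping out of it between 18 and 8 mm above the gap's floor; it yields into the wall. It presses the brass spacer against the other wall with about 3 N, so the spacer rubs, need not sink by its own weight, and is to be pushed down (up to about 10 N).
- steel_spacer: Not to be used (too thick): a standing steel-coloured block, 40 mm long (its own x), 22 mm thick (its own y) and 62 mm tall (z), dark grip strips near the top of its two broad faces. Origin at its middle, 31 mm above its foot.
- blue_spacer: Not to be used (too thin): a standing blue block, 40 mm long (its own x), 10 mm thick (its own y) and 62 mm tall (z), dark grip strips near the top of its two broad faces. Origin at its middle, 31 mm above its foot.

How it is judged:
By the outcome, as a careful person would: the job done as asked, in the order asked, and still so for the second after the job is handed in, with the robot touching nothing.
It also fails if it takes over 43 s, if anything falls off the work surface, if the arm or the gripper's body presses on something with over 40 N, if the wrist force passes 120 N, or if a joint passes its speed limit or range.

### The arm

A 6-joint arm with a two-finger parallel gripper is mounted at the origin on the work surface; the furniture and walls round the work are solid. World frame = base frame: x ahead of the robot, y to its left, z up, the work surface at z = 0. Lengths are in m, angles in rad, forces in N, time in s.
With the tool pointing down it reaches from about 0.35 to 0.975 m from the base axis. Payload 4.9 kg.
Tool frame: the origin (TCP) lies midway between the tips of the shut fingers; the grasp point (between the pads) lies ctrl.grip_depth behind it (ctrl.grip_depth is the distance from the TCP to the grasp point, in m); z points along the fingers, y is the line along which they close (so a half turn about z gives the same grasp; the last joint's range is limited). The gripper opens to 85 mm and grips with 20 to 120 N. Pads are 22 mm wide; open, the fingers measure 114 mm over their backs; the gripper's body (76 mm by 85 mm) begins 54 mm behind the grasp point. The pads swing forward as they close: fully open they stand 13 mm farther back than shut.
Start: joints at [-1.226, 0.053, 1.613, -0, 1.476, -0.119], TCP at [0.28, -0.559, 0.231] pointing down, gripper open.
Joint ranges: [-3.01, 3.01], [-1.01, 2.22], [0.06, 2.58], [-1.02, 4.17], [0.09, 2.62], [-3.14, 3.14]. Speed limits (rad/s): [2.57, 2.57, 3.14, 3.14, 3.14, 3.14].

### API

Orientations are given as a rotation vector (axis times angle).
In Python, from station import ctrl, get_image, camera_model gives the robot as it stands. The module is installed in compiled form; this text tells all that it offers.
- The arm moves only by the shell command python3 -m crank 'ROWS' [FORCE]. ROWS is JSON, a list of rows, each a list of 7 numbers: the shift along the tool's x, y, z in mm, then the turn, a rotation vector about the tool's x, y, z in rad, then the opening, from -1 (shut) to 1 (fully open). A call has exactly 10 rows; each row shifts and turns the commanded pose from where the row before left it, along the tool's axes as they then stand; what a row does not reach is not made up. A row lasts 1/12 s, in which the tool goes at most 41.7 mm and 7.16 degrees, less where a joint would pass 70% of its speed; a pose out of reach is approached as far as the arm can. A call with a gripper value outside its range is refused whole. The fingers move at their own pace and stop on an object; FORCE is the grip in N (left out, the last holds). Time passes only in rows, so rows that do not move let the fingers close, or fill a call up. It gives the time, the measured TCP pose, the force, the opening and the grip force at its end, in the units of the state.
- ctrl.get_obs(): the state, without advancing time (a new reading comes with each control period).
- get_image(name): name is "side" or "top" or "wrist"; returns the picture (420x560x3 uint8, red, green, blue); there is no depth.
- camera_model(name): a dict with "vertical_fov" (degrees; the focal length in pixels is half the picture's height over the tangent of half this angle, whatever the lens; pixels are square), "cx", "cy" (the principal point, pixels), "k1" (the pictures are not rectified: a ray, as slopes to the right and down, at radius r is drawn at 1 + k1 r^2 times it, then the intrinsics apply), "R" (3x3) and "t" (3): a world point X has camera coordinates R X + t; the wrist camera has in their place "hand_eye" (4x4, takes a point from camera to tool coordinates, whose origin is the TCP and whose axes are the flange's). Camera axes: x right, y down, z forward; pixel columns grow to the right and rows downward; lengths in m; the calibration is good to about 2 mm. A picture is of the moment at which its call begins: read the wrist's pose just before it. camera_model takes no time and is no camera call.
- ctrl.finish_job(): hands the job in; it is judged then, once.
The state is a dict: "t": time; "q": joint angles; "dq": joint speeds; "effort": joint torques, N m; "tool_pos": TCP position; "tool_rot": TCP orientation; "contact_force": force on the tool from outside, world axes, zero at the start; "wrist_torque": the same for the moment, N m; "opening": finger opening in m; "grip_force": force on a finger pad.
Only numpy, scipy, OpenCV 4.12 (cv2) and the standard library are available. Lean on these libraries where they do the work, as an engineer would, in place of code of your own. Each camera call takes 0.05 s, during which the arm holds its last target. There are 200 camera calls.

## Working session

There is one attempt and no reset: what is moved stays moved. The work goes in short steps, Python scripts to look and compute and a shell command to move; the robot and the scene stay as the last step left them, time stands still between calls to the robot, and variables do not carry over. Pictures are saved under pics/ and viewed, at most 10 in all, crops included, and the job is handed in when it is done.

```bash
mkdir -p pics; python3 - <<'E'
from station import ctrl,get_image,camera_model
import cv2,numpy as np
o=ctrl.get_obs();print({k:np.round(v,4) for k,v in o.items()},ctrl.grip_depth)
for n in("top","side","wrist"):
    im=get_image(n);np.save(f"pics/{n}.npy",im);cv2.imwrite(f"pics/{n}0.png",im[:,:,::-1]);print(n,camera_model(n))
a=np.hstack([cv2.imread("pics/top0.png"),cv2.imread("pics/side0.png")]);
E
```

```text
{'t': np.float64(0.0), 'q': array([-1.226 ,  0.0534,  1.6143,  0.    ,  1.476 , -0.119 ]), 'dq': array([-0.0005, -0.0018, -0.0011,  0.0003,  0.0017,  0.0001]), 'effort': array([-4.00000e-04, -3.93674e+01, -3.70179e+01, -2.00000e-04,
        6.90000e-03, -0.00000e+00]), 'tool_pos': array([ 0.2794, -0.5584,  0.23  ]), 'tool_rot': array([-3.0554e+00, -7.2160e-01,  3.0000e-04]), 'contact_force': array([ 0.1882,  0.295 , -0.7234]), 'wrist_torque': array([-0.0406,  0.0604, -0.0497]), 'grip_force': np.float64(0.0), 'opening': np.float64(0.0851)} 0.0187
top {'vertical_fov': 53.4948215241495, 'cx': 282.8365507720784, 'cy': 212.8520271079805, 'k1': 0.01919398413670071, 'R': array([[ 0.02829917, -0.99939468, -0.0202346 ],
       [-0.98940452, -0.02512108, -0.14299521],
       [ 0.14240033,  0.02406685, -0.98951651]]), 't': array([-0.05449915,  0.54119228,  0.83539698])}
side {'vertical_fov': 44.00445148700832, 'cx': 278.60276018915863, 'cy': 217.16598088641513, 'k1': -0.137699490388322, 'R': array([[-0.9379018 , -0.34673655, -0.01067644],
       [-0.19262751,  0.54614823, -0.8152403 ],
       [ 0.28850453, -0.76255877, -0.57902441]]), 't': array([0.45508717, 0.16162695, 0.7897247 ])}
wrist {'vertical_fov': 71.45658167247213, 'cx': 278.35256021169795, 'cy': 213.63571446314452, 'k1': -0.04827557561570022, 'hand_eye': array([[-9.34188369e-05, -9.59035835e-01, -2.83284767e-01,
         7.02776539e-02],
       [ 9.99999967e-01, -1.57295059e-04,  2.02738626e-04,
        -1.12007921e-04],
       [-2.38992901e-04, -2.83284739e-01,  9.59035818e-01,
        -1.41843420e-01],
       [ 0.00000000e+00,  0.00000000e+00,  0.00000000e+00,
         1.00000000e+00]])}
```

View pics/top0.png

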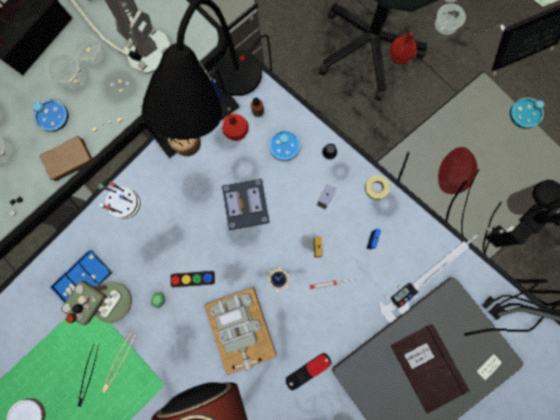

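View pics/side0.png

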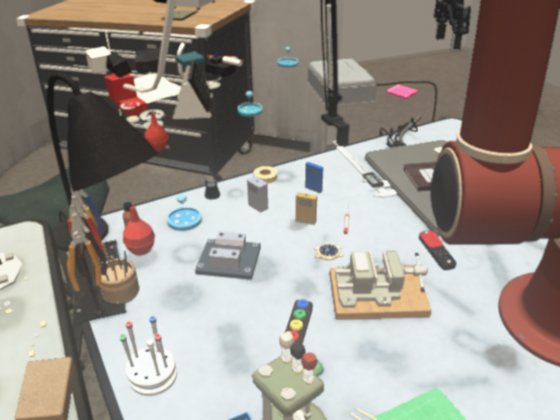

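Top: brass at about (318,246), steel (327,196), blue (374,238), fixture (246,204) with anvils at (235,203) and (255,202). Side: brass (306,208), fixture (229,255); the lamp stands beyond the fixture.

```bash
cat > h.py <<'E'
import numpy as np,cv2
from scipy.spatial.transform import Rotation as Ro
from station import ctrl,get_image,camera_model
def ray(n,px,obs=None):
    m=camera_model(n);f=210/np.tan(np.radians(m["vertical_fov"])/2)
    px=np.atleast_2d(np.array(px,float));K=np.array([[f,0,m["cx"]],[0,f,m["cy"]],[0,0,1]])
    s=cv2.undistortPoints(px[:,None],K,np.array([m["k1"],0,0,0.]))[:,0]
    d=np.c_[s,np.ones(len(s))]
    if n=="wrist":
        H=np.array(m["hand_eye"]);T=Ro.from_rotvec(obs["tool_rot"]).as_matrix()
        R=T@H[:3,:3];c=T@H[:3,3]+obs["tool_pos"];return c,d@R.T
    return -m["R"].T@m["t"],d@m["R"]
def plane(n,px,z,obs=None):
    c,d=ray(n,px,obs);return c+d*((z-c[2])/d[:,2])[:,None]
def rect(mask):
    cs,_=cv2.findContours(mask.astype(np.uint8),cv2.RETR_EXTERNAL,cv2.CHAIN_APPROX_NONE)
    return sorted(cs,key=cv2.contourArea)[::-1]
E
python3 - <<'E'
from h import *
np.set_printoptions(precision=4,suppress=True)
for nm,p,z in(("brass",(318,240),.062),("steel",(328,191),.062),("blue",(374,234),.062),("anvL",(235,203),.038),("anvR",(255,202),.038),("plate",(223,185),.012),("plate",(261,179),.012),("plate",(270,223),.012),("plate",(229,231),.012),("lamp",(180,100),.3)):
    print(nm,plane("top",p,z)[0])
print(plane("side",(306,224),0),plane("side",(229,257),.012))
a=cv2.imread("pics/top0.png")[160:270,200:400];b=cv2.imread("pics/side0.png")[150:290,180:340]
cv2.imwrite("pics/c1.png",np.vstack([cv2.resize(a,(600,330),interpolation=2),cv2.resize(b,(600,525),interpolation=2)])[:600] if 0 else cv2.resize(a,(800,440),interpolation=2))
E
```

```text
brass [ 0.4856 -0.113   0.062 ]
steel [ 0.5866 -0.1318  0.062 ]
blue [ 0.5007 -0.2253  0.062 ]
anvL [0.5609 0.0615 0.038 ]
anvR [0.5641 0.0194 0.038 ]
plate [0.6045 0.0933 0.012 ]
plate [0.6199 0.0106 0.012 ]
plate [ 0.5235 -0.0123  0.012 ]
plate [0.5039 0.0754 0.012 ]
lamp [0.6747 0.1155 0.3   ]
[[ 0.4681 -0.1066  0.    ]] [[0.5602 0.0473 0.012 ]]
```

View pics/c1.png

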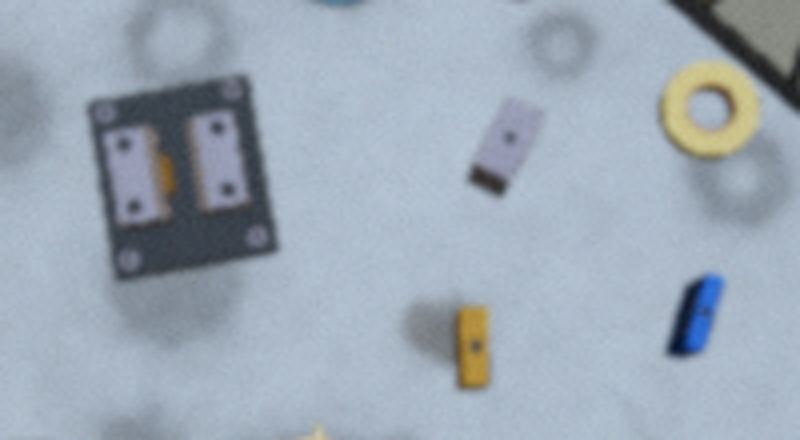

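The crop shows the brass top at about (475,346) in crop pixels, long side vertical. The gap lies between the two anvils, with the leaf on the left (+y) anvil, and the plate is turned by about 11°.

```bash
python3 - <<'E'
from h import *
np.set_printoptions(precision=4,suppress=True)
im=np.load("pics/top.npy");hsv=cv2.cvtColor(im,cv2.COLOR_RGB2HSV)
m=cv2.inRange(hsv,(8,110,60),(28,255,255));m[:230]=0;m[265:]=0;m[:,:305]=0;m[:,335:]=0
c=rect(m)[0];r=cv2.minAreaRect(c);print(r)
P=plane("top",cv2.boxPoints(r),.062);print(P)
def tri(a,b):
    c1,d1=ray("top",a);c2,d2=ray("side",b);A=np.c_[d1[0],-d2[0]];s=np.linalg.lstsq(A,c2-c1,rcond=None)[0]
    p,q=c1+s[0]*d1[0],c2+s[1]*d2[0];return (p+q)/2,np.linalg.norm(p-q)
print("lamp",tri((182,100),(108,145)),tri((215,130),(165,160)))
o=ctrl.get_obs();T=Ro.from_rotvec(o["tool_rot"]).as_matrix();print(T)
for t in ([.475,-.110,.17],):print("shift mm",T.T@(np.array(t)-o["tool_pos"])*1000)
E
```

```text
((317.5, 246.5), (19.0, 7.0), 90.0)
[[ 0.4914 -0.1048  0.062 ]
 [ 0.4918 -0.1189  0.062 ]
 [ 0.4536 -0.1195  0.062 ]
 [ 0.4532 -0.1055  0.062 ]]
lamp (array([0.6994, 0.1287, 0.2482]), np.float64(0.005031940715011243)) (array([0.6527, 0.0747, 0.2063]), np.float64(0.017163974616271834))
[[ 0.8944  0.4473 -0.0005]
 [ 0.4473 -0.8944  0.0015]
 [ 0.0002 -0.0016 -1.    ]]
shift mm [ 375.5336 -313.5678   60.9083]
```

```bash
python3 -m crank '[[31,-26,6,0,0,0,1],[31,-26,6,0,0,0,1],[31,-26,6,0,0,0,1],[31,-26,6,0,0,0,1],[31,-26,6,0,0,0,1],[31,-26,6,0,0,0,1],[31,-26,6,0,0,0,1],[31,-26,6,0,0,0,1],[31,-26,6,0,0,0,1],[31,-26,0,0,0,0,1]]'
python3 -m crank '[[31,-26,0,0,0,0,1],[31,-26,0,0,0,0,1],[0,0,0,0,0,-0.12,1],[0,0,0,0,0,-0.12,1],[0,0,0,0,0,-0.12,1],[0,0,0,0,0,-0.12,1],[0,0,0,0,0,-0.12,1],[0,0,0,0,0,-0.12,1],[0,0,0,0,0,-0.12,1],[0,0,0,0,0,-0.12,1]]'
python3 -m crank '[[0,0,0,0,0,-0.12,1],[0,0,0,0,0,-0.12,1],[0,0,0,0,0,-0.12,1],[0,0,0,0,0,-0.12,1],[0,0,0,0,0,-0.12,1],[0,0,0,0,0,-0.12,1],[0,0,0,0,0,-0.12,1],[0,0,0,0,0,-0.12,1],[0,0,0,0,0,-0.12,1],[0,0,0,0,0,-0.12,1]]'
python3 -m crank '[[0,0,0,0,0,-0.12,1],[0,0,0,0,0,-0.12,1],[0,0,0,0,0,-0.12,1],[0,0,0,0,0,-0.12,1],[0,0,0,0,0,0,1],[0,0,0,0,0,0,1],[0,0,0,0,0,0,1],[0,0,0,0,0,0,1],[0,0,0,0,0,0,1],[0,0,0,0,0,0,1]]'
python3 - <<'E'
from h import *
np.set_printoptions(precision=4,suppress=True)
o=ctrl.get_obs();im=get_image("wrist");np.save("pics/w1.npy",im);np.save("pics/w1o.npy",o,allow_pickle=True);cv2.imwrite("pics/w1.png",im[:,:,::-1])
print(Ro.from_rotvec(o["tool_rot"]).as_matrix(),o["q"])
E
```

```text
t: 0.98
tool_pos: [0.44, -0.1853, 0.1757]
tool_rot: [-3.056, -0.721, 0.002]
contact_force: [1.4, -1.1, 0.1]
opening: 0.0855
grip_force: 0.0
t: 1.82
tool_pos: [0.4725, -0.1134, 0.1769]
tool_rot: [-2.372, -2.059, 0.0]
contact_force: [0.4, 0.4, 0.3]
opening: 0.0854
grip_force: 0.0
t: 2.65
tool_pos: [0.4724, -0.1134, 0.1769]
tool_rot: [-0.795, -3.039, -0.0]
contact_force: [0.3, -0.4, 0.1]
opening: 0.0856
grip_force: 0.0
t: 3.48
tool_pos: [0.4727, -0.1135, 0.1773]
tool_rot: [0.061, 3.141, 0.0]
contact_force: [1.1, 1.0, 0.9]
opening: 0.0856
grip_force: 0.0
[[-0.9993  0.0385  0.    ]
 [ 0.0385  0.9993  0.    ]
 [-0.      0.     -1.    ]] [-0.3889 -0.2501  1.9855  0.      1.4062 -1.9211]
```

View pics/w1.png

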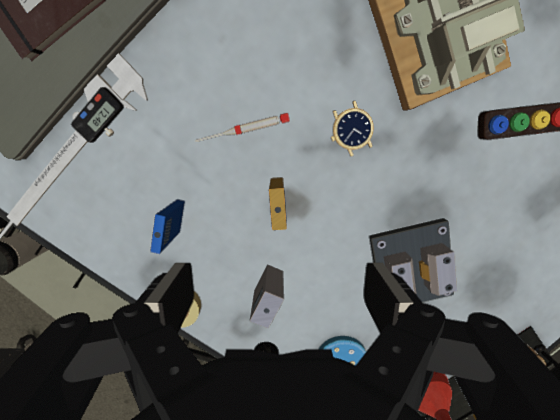

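Wrist view: the brass top has its hole at (279,210), with its near face above it. The blue block is at (165,228) and the steel at (267,300). The fixture is at (415,260) with its leaf at (425,272).

```bash
python3 - <<'E'
from h import *
np.set_printoptions(precision=4,suppress=True)
im=np.load("pics/w1.npy");o=np.load("pics/w1o.npy",allow_pickle=True).item();hsv=cv2.cvtColor(im,cv2.COLOR_RGB2HSV)
print([tuple(hsv[r,278]) for r in (180,188,194,200,205,215,225)])
for vmin in (0,130,150):
    m=cv2.inRange(hsv,(10,90,vmin),(30,255,255));m[:165]=0;m[245:]=0;m[:,:255]=0;m[:,305:]=0
    c=rect(m)[0];r=cv2.minAreaRect(c);P=plane("wrist",cv2.boxPoints(r),.062,o);print(vmin,r,P.mean(0));print(P)
print("hole",plane("wrist",(279,210),.062,o), "leaf",plane("wrist",(425,272),.026,o))
m=cv2.inRange(hsv,(10,90,0),(30,255,255));m[:250]=0;m[300:]=0;m[:,:400]=0;m[:,450:]=0
g=im[205:315,355:470];cv2.imwrite("pics/c2.png",np.hstack([cv2.resize(g[:,:,::-1],(575,550),interpolation=2),cv2.resize(im[170:240,260:300,::-1],(225,394),interpolation=2).copy() if 0 else cv2.copyMakeBorder(cv2.resize(im[170:240,260:300,::-1],(225,394),interpolation=2),0,156,0,0,cv2.BORDER_CONSTANT)]))
E
```

```text
[(np.uint8(19), np.uint8(177), np.uint8(69)), (np.uint8(18), np.uint8(166), np.uint8(144)), (np.uint8(21), np.uint8(149), np.uint8(161)), (np.uint8(21), np.uint8(148), np.uint8(162)), (np.uint8(21), np.uint8(147), np.uint8(161)), (np.uint8(20), np.uint8(148), np.uint8(160)), (np.uint8(21), np.uint8(148), np.uint8(158))]
0 ((277.068603515625, 203.5287628173828), (51.4857063293457, 15.099813461303711), 86.18592071533203) [ 0.466  -0.1152  0.062 ]
[[ 0.442  -0.1225  0.062 ]
 [ 0.4416 -0.1091  0.062 ]
 [ 0.4899 -0.1075  0.062 ]
 [ 0.4904 -0.1216  0.062 ]]
130 ((277.3680419921875, 208.65228271484375), (41.25204086303711, 14.748139381408691), 85.91438293457031) [ 0.4706 -0.1151  0.062 ]
[[ 0.4513 -0.1223  0.062 ]
 [ 0.4509 -0.1091  0.062 ]
 [ 0.4899 -0.1077  0.062 ]
 [ 0.4904 -0.1214  0.062 ]]
150 ((277.55389404296875, 208.79537963867188), (41.02101516723633, 14.518195152282715), 85.10090637207031) [ 0.4708 -0.1149  0.062 ]
[[ 0.4517 -0.1223  0.062 ]
 [ 0.451  -0.1093  0.062 ]
 [ 0.4899 -0.1073  0.062 ]
 [ 0.4906 -0.1209  0.062 ]]
hole [[ 0.4716 -0.1137  0.062 ]] leaf [[0.5607 0.0481 0.026 ]]
```

View pics/c2.png

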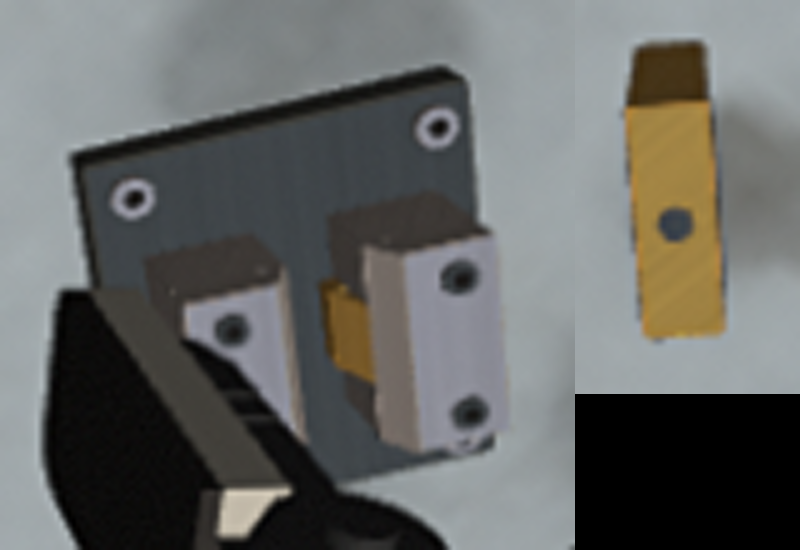

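```bash
python3 -m crank '[[2,-1,0,0,0,-0.073,1],[0,0,15,0,0,0,1],[0,0,20,0,0,0,1],[0,0,25,0,0,0,1],[0,0,25,0,0,0,1],[0,0,25,0,0,0,1],[0,0,20,0,0,0,1],[0,0,14,0,0,0,1],[0,0,0,0,0,0,1],[0,0,0,0,0,0,1]]'
python3 -m crank '[[0,0,0,0,0,0,-1],[0,0,0,0,0,0,-1],[0,0,0,0,0,0,-1],[0,0,0,0,0,0,-1],[0,0,0,0,0,0,-1],[0,0,0,0,0,0,-1],[0,0,0,0,0,0,-1],[0,0,0,0,0,0,-1],[0,0,0,0,0,0,-1],[0,0,0,0,0,0,-1]]' 60
```

```text
t: 4.37
tool_pos: [0.4701, -0.1142, 0.0327]
tool_rot: [0.055, -3.139, -0.001]
contact_force: [0.4, 0.2, 0.5]
opening: 0.0855
grip_force: 0.0
t: 5.2
tool_pos: [0.4711, -0.1146, 0.0339]
tool_rot: [-0.055, 3.14, -0.0]
contact_force: [-0.6, 0.4, 5.0]
opening: 0.0133
grip_force: 59.4
```

```bash
python3 -m crank '[[0,0,-12,0,0,0,-1],[0,0,-25,0,0,0,-1],[0,0,-25,0,0,0,-1],[0,0,-25,0,0,0,-1],[-15,8,-20,0,0,0,-1],[-26,15,-10,0,0,0,-1],[-26,15,0,0,0,0,-1],[-25,14,0,0,0,0,-1],[0,0,0,0,0,-0.08,-1],[0,0,0,0,0,-0.08,-1]]'
python3 -m crank '[[0,0,0,0,0,0,-1],[0,0,0,0,0,0,-1],[0,0,0,0,0,0,-1],[0,0,0,0,0,0,-1],[0,0,0,0,0,0,-1],[0,0,0,0,0,0,-1],[0,0,0,0,0,0,-1],[0,0,0,0,0,0,-1],[0,0,0,0,0,0,-1],[0,0,0,0,0,0,-1]]'
python3 - <<'E'
from h import *
np.set_printoptions(precision=4,suppress=True)
o=ctrl.get_obs();im=get_image("wrist");np.save("pics/w2.npy",im);np.save("pics/w2o.npy",o,allow_pickle=True)
cv2.imwrite("pics/w2.png",cv2.resize(im[:,:,::-1],(800,600),interpolation=2))
print(Ro.from_rotvec(o["tool_rot"]).as_matrix())
E
```

```text
t: 6.03
tool_pos: [0.5608, -0.0581, 0.1493]
tool_rot: [0.315, -3.123, -0.001]
contact_force: [-0.5, 0.1, -3.3]
opening: 0.0134
grip_force: 59.0
t: 6.87
tool_pos: [0.5608, -0.0592, 0.1503]
tool_rot: [-0.306, 3.127, 0.0]
contact_force: [-0.1, -0.5, -3.2]
opening: 0.0129
grip_force: 58.9
[[-0.981  -0.1939  0.    ]
 [-0.1939  0.981   0.    ]
 [-0.      0.     -1.    ]]
```

View pics/w2.png

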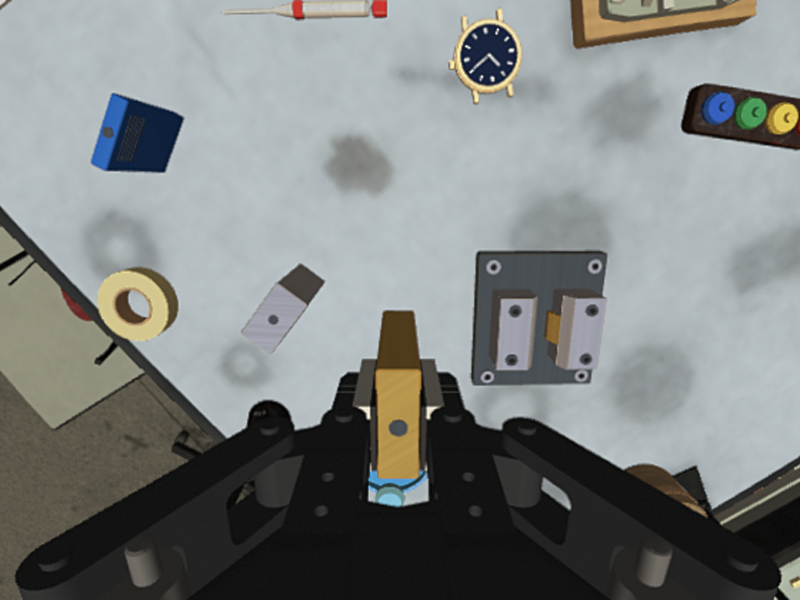

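Wrist view (800-wide): the fixture is wholly visible. Plate screws are at (493,267), (595,267), (487,377), (581,376) and anvil screws at (515,311), (511,359), (592,310), (586,359). The brass is held straight at (398,428).

```bash
cat > fx.py <<'E'
from h import *
np.set_printoptions(precision=4,suppress=True)
def fix(im,o,plate,anv):
    g=cv2.cvtColor(im,cv2.COLOR_RGB2GRAY).astype(float)
    def ref(p,dark=True,r=4):
        p=np.array(p,float)
        for _ in range(4):
            x0,y0=np.round(p).astype(int);w=g[y0-r:y0+r+1,x0-r:x0+r+1];w=(np.median(w)-w) if dark else w-np.median(w);w=np.clip(w,0,None)
            Y,X=np.mgrid[y0-r:y0+r+1,x0-r:x0+r+1];p=np.array([(X*w).sum(),(Y*w).sum()])/w.sum()
        return p
    a=plane("wrist",[ref(p) for p in anv],.038,o);b=plane("wrist",[ref(p,False,5) for p in plate],.012,o)
    print("anvil",a[:,:2],a.mean(0));print("plate",b[:,:2],b.mean(0))
    yaw=lambda d:np.degrees(np.arctan2(d[1],d[0]))
    print("yaw",yaw(a[0]-a[1]+a[2]-a[3]),yaw(b[0]-b[1]+b[2]-b[3]),yaw(-np.cross([0,0,1],b[0]-b[2]+b[1]-b[3])))
E
python3 - <<'E'
from fx import *
im=np.load("pics/w2.npy");o=np.load("pics/w2o.npy",allow_pickle=True).item();k=.7
fix(im,o,np.array([(493,267),(487,377),(595,267),(581,376)])*k,np.array([(515,311),(511,359),(592,310),(586,359)])*k)
# block
hsv=cv2.cvtColor(im,cv2.COLOR_RGB2HSV);m=cv2.inRange(hsv,(10,90,100),(30,255,255));m[:225]=0;m[:,:240]=0;m[:,320:]=0
r=cv2.minAreaRect(rect(m)[0]);P=plane("wrist",cv2.boxPoints(r),o["tool_pos"][2]+.0281,o);T=Ro.from_rotvec(o["tool_rot"]).as_matrix()
print(r,(P-o["tool_pos"])@T)
print("hole",(plane("wrist",(398*k,428*k),o["tool_pos"][2]+.0281,o)-o["tool_pos"])@T)
# top check, old picture
a=plane("top",np.array([(219.5,118.5),(227,191),(124,144),(134,206)])/4+[200,160],.038);print("top anvil",a.mean(0))
E
```

```text
anvil [[0.5515 0.0149]
 [0.5846 0.0218]
 [0.5412 0.064 ]
 [0.5743 0.0708]] [0.5629 0.0429 0.038 ]
plate [[0.5301 0.0005]
 [0.6109 0.0176]
 [0.5157 0.0696]
 [0.5965 0.0866]] [0.5633 0.0436 0.012 ]
yaw -168.26516292486477 -168.09601936350364 -168.24148258895775
((278.5, 296.0), (76.0, 31.0), 90.0) [[ 0.0204 -0.0069 -0.0281]
 [ 0.0204  0.0063 -0.0281]
 [-0.0185  0.0069 -0.0281]
 [-0.0185 -0.0076 -0.0281]]
hole [[ 0.     -0.0003 -0.0281]]
top anvil [0.5653 0.0426 0.038 ]
```

```bash
python3 -m crank '[[0,0,0,0,0,-0.0105,-1],[-3,14,8,0,0,0,-1],[-4,17,8,0,0,0,-1],[-4,17,8,0,0,0,-1],[-4,17,8,0,0,0,-1],[-4,17,8,0,0,0,-1],[-4,17,8,0,0,0,-1],[0,0,0,0,0,0,-1],[0,0,0,0,0,0,-1],[0,0,0,0,0,0,-1]]'
python3 - <<'E'
from fx import *
o=ctrl.get_obs();im=get_image("wrist");s=get_image("side")
T=Ro.from_rotvec(o["tool_rot"]).as_matrix();print(T,o["tool_pos"],"err mm",(np.array([.5632,.0422,.079])-o["tool_pos"])@T*1000)
np.save("pics/w3.npy",im);np.save("pics/w3o.npy",o,allow_pickle=True)
a=cv2.resize(im[180:400,130:430,::-1],(400,293),interpolation=2);b=cv2.resize(s[100:320,100:400,::-1],(400,293),interpolation=2)
cv2.imwrite("pics/w3.png",np.hstack([a,b]))
E
```

```text
t: 7.75
tool_pos: [0.5633, 0.0421, 0.1026]
tool_rot: [-0.323, 3.124, -0.001]
contact_force: [-0.4, 0.5, -3.0]
opening: 0.013
grip_force: 59.2
[[-0.9788 -0.2046  0.0005]
 [-0.2046  0.9788 -0.0005]
 [-0.0004 -0.0006 -1.    ]] [0.5633 0.0421 0.1026] err mm [ 0.1234  0.1671 23.6265]
```

View pics/w3.png

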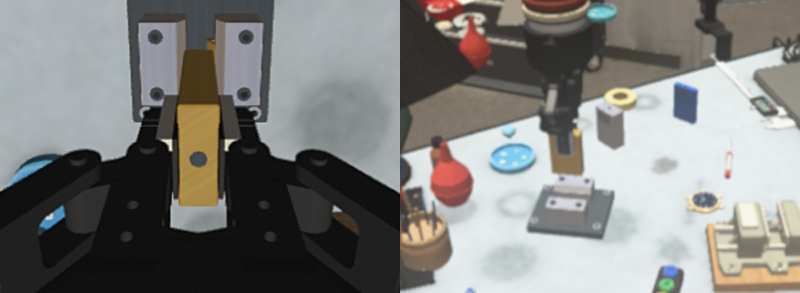

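Wrist crop: the anvil screws are at columns 156 and 244 and the block foot spans 178–218, so it is centred slightly to −y, as intended. The side crop shows the block upright above the fixture, clear of the lamp. Descending.

```bash
python3 -m crank '[[0,0,5,0,0,0,-1],[0,0,7,0,0,0,-1],[0,0,7,0,0,0,-1],[0,0,5,0,0,0,-1],[0,0,3,0,0,0,-1],[0,0,3,0,0,0,-1],[0,0,3,0,0,0,-1],[0,0,3,0,0,0,-1],[0,0,2,0,0,0,-1],[0,0,0,0,0,0,-1]]' 80
```

```text
t: 8.68
tool_pos: [0.5628, 0.0424, 0.0638]
tool_rot: [0.323, -3.124, -0.0]
contact_force: [-0.0, -0.0, -3.7]
opening: 0.0126
grip_force: 82.4
```

```bash
python3 -m crank '[[0,0,2,0,0,0,-1],[0,0,2,0,0,0,-1],[0,0,2,0,0,0,-1],[0,0,2,0,0,0,-1],[0,0,2,0,0,0,-1],[0,0,2,0,0,0,-1],[0,0,1,0,0,0,-1],[0,0,0,0,0,0,-1],[0,0,0,0,0,0,-1],[0,0,0,0,0,0,-1]]'
```

```text
t: 9.52
tool_pos: [0.5634, 0.0422, 0.0512]
tool_rot: [-0.322, 3.124, -0.001]
contact_force: [2.4, -3.6, -3.2]
opening: 0.0129
grip_force: 82.7
```

```bash
python3 -m crank '[[0,0,1,0,0,0,-1],[0,0,1,0,0,0,-1],[0,0,1,0,0,0,-1],[0,0,1,0,0,0,-1],[0,0,0.5,0,0,0,-1],[0,0,0.5,0,0,0,-1],[0,0,0.5,0,0,0,-1],[0,0,0,0,0,0,-1],[0,0,0,0,0,0,-1],[0,0,0,0,0,0,-1]]'
```

```text
t: 10.35
tool_pos: [0.5629, 0.0424, 0.046]
tool_rot: [0.323, -3.124, 0.0]
contact_force: [-2.0, -3.2, 2.6]
opening: 0.0131
grip_force: 83.5
```

```bash
python3 -m crank '[[0,0,0.5,0,0,0,-1],[0,0,0.5,0,0,0,-1],[0,0,0,0,0,0,-1],[0,0,0,0,0,0,-1],[0,0,0,0,0,0,-1],[0,0,0,0,0,0,-1],[0,0,0,0,0,0,-1],[0,0,0,0,0,0,-1],[0,0,0,0,0,0,-1],[0,0,0,0,0,0,-1]]'
```

```text
t: 11.18
tool_pos: [0.563, 0.0424, 0.046]
tool_rot: [0.323, -3.124, 0.0]
contact_force: [-5.4, -4.0, 9.0]
opening: 0.0127
grip_force: 84.7
```

```bash
python3 -m crank '[[0,0,0.5,0,0,0,-1],[0,0,0.5,0,0,0,-1],[0,0,0,0,0,0,-1],[0,0,0,0,0,0,-1],[0,0,0,0,0,0,-1],[0,0,0,0,0,0,-1],[0,0,0,0,0,0,-1],[0,0,0,0,0,0,-1],[0,0,0,0,0,0,-1],[0,0,0,0,0,0,-1]]'
python3 -m crank '[[0,0,-0.5,0,0,0,-1],[0,0,-0.5,0,0,0,-1],[0,0,-0.5,0,0,0,-1],[0,0,0,0,0,0,-1],[0,0,0,0,0,0,-0.4],[0,0,0,0,0,0,-0.2],[0,0,0,0,0,0,0],[0,0,0,0,0,0,0],[0,0,0,0,0,0,0],[0,0,0,0,0,0,0]]'
```

```text
t: 12.02
tool_pos: [0.5631, 0.0423, 0.046]
tool_rot: [0.323, -3.124, 0.0]
contact_force: [-8.7, -4.2, 13.2]
opening: 0.0126
grip_force: 85.5
t: 12.85
tool_pos: [0.563, 0.0426, 0.0452]
tool_rot: [0.323, -3.125, -0.001]
contact_force: [-0.7, 0.0, 0.1]
opening: 0.0425
grip_force: 0.0
```

Released; now up, then check.

```bash
python3 -m crank '[[0,0,-4,0,0,0,0],[0,0,-8,0,0,0,0],[0,0,-12,0,0,0,0],[0,0,-15,0,0,0,0],[0,0,-15,0,0,0,0],[0,0,-15,0,0,0,0],[0,0,-15,0,0,0,0],[0,0,-15,0,0,0,0],[0,0,0,0,0,0,0],[0,0,0,0,0,0,0]]'
python3 -m crank '[[2,-10,0,0,0,0,0],[4,-18,0,0,0,0,0],[4,-18,0,0,0,0,0],[4,-18,0,0,0,0,0],[4,-18,0,0,0,0,0],[4,-18,0,0,0,0,0],[0,0,0,0,0,0,0],[0,0,0,0,0,0,0],[0,0,0,0,0,0,0],[0,0,0,0,0,0,0]]'
python3 - <<'E'
from fx import *
o=ctrl.get_obs();im=get_image("wrist");s=get_image("side");np.save("pics/w4.npy",im);np.save("pics/w4o.npy",o,allow_pickle=True)
a=cv2.resize(im[120:300,280:480,::-1],(400,360),interpolation=2);b=cv2.resize(s[200:290,180:280,::-1],(400,360),interpolation=2)
cv2.imwrite("pics/w4.png",np.hstack([a,b]))
E
```

```text
t: 13.68
tool_pos: [0.5642, 0.0424, 0.1464]
tool_rot: [-0.322, 3.121, -0.001]
contact_force: [0.2, 0.1, -0.7]
opening: 0.0424
grip_force: 0.0
t: 14.52
tool_pos: [0.5616, -0.0594, 0.1437]
tool_rot: [0.323, -3.124, -0.001]
contact_force: [-0.1, 0.2, -0.6]
opening: 0.0426
grip_force: 0.0
```

View pics/w4.png

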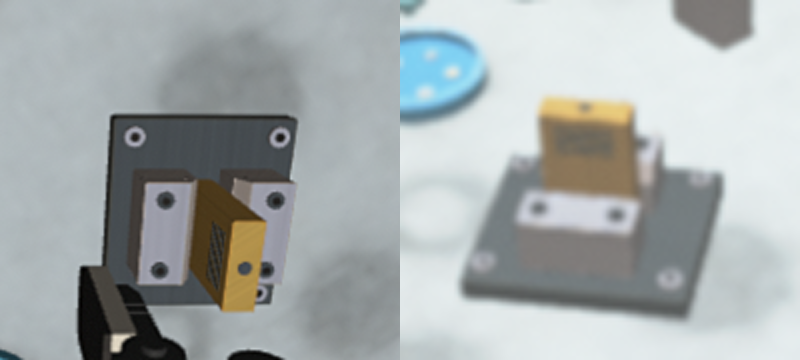

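The spacer stands upright in the gap in both views. Its top hole is at (245,268) in the wrist crop and (585,107) in the side crop; I'll check height and position from those.

```bash
python3 - <<'E'
from fx import *
o=np.load("pics/w4o.npy",allow_pickle=True).item();T=Ro.from_rotvec(o["tool_rot"]).as_matrix()
c1,d1=ray("wrist",(402.5,254),o);c2,d2=ray("side",(226.25,226.75))
s=np.linalg.lstsq(np.c_[d1[0],-d2[0]],c2-c1,rcond=None)[0];print(c1+s[0]*d1[0],c2+s[1]*d2[0])
print(plane("wrist",(402.5,254),.074,o))
im=np.load("pics/w4.npy");q=lambda *p:np.array(p)/2+[280,120]
fix(im,o,q((135,137),(135,300),(280,137),(261,293)),q((166,201),(160,271),(276,201),(267,270)))
E
```

```text
[0.5634 0.0419 0.0733] [0.5633 0.0418 0.0733]
[[0.5631 0.0415 0.074 ]]
anvil [[0.5515 0.015 ]
 [0.5846 0.0218]
 [0.5412 0.064 ]
 [0.5743 0.0711]] [0.5629 0.043  0.038 ]
plate [[0.5301 0.0007]
 [0.6176 0.0373]
 [0.5158 0.0698]
 [0.5915 0.0855]] [0.5638 0.0483 0.012 ]
yaw -168.09740622291685 -162.25070701077382 -161.02105859558912
```

Its top is at 73.3 mm (74 expected when home), midway along the gap and against the −y wall as expected.

```bash
python3 -c "
from station import ctrl
print(ctrl.finish_job())"
```

```text
the job is handed in; nothing more can be done
None
```

The brass spacer is pressed home in the gap (13 N, foot on the base plate), upright and midway along, and released; the steel and blue spacers were not touched, and the job was handed in at about 15 s of the 43 s allowed.

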